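# Set the belt speed and hold the sander's dead-man lever at run

## Robot

A 6-joint arm with a two-finger parallel gripper is mounted at the origin on the work surface. World frame = base frame: x ahead of the robot, y to its left, z up, the work surface at z = 0. Lengths are in m, angles in rad, forces in N, time in s.
With the tool pointing down it reaches from about 0.375 to 0.9 m from the base axis. Payload 3.1 kg.
Tool frame: the origin (TCP) lies midway between the tips of the shut fingers; the grasp point (between the pads) lies manip.grip_depth behind it (manip.grip_depth is the distance from the TCP to the grasp point, in m); z points along the fingers, y is the direction in which the jaws open and shut (so a half turn about z gives the same grasp; the last joint's range is limited). The gripper opens to 85 mm and grips with 20 to 120 N. Pads are 22 mm wide; open, the fingers measure 114 mm over their backs; the gripper's body (76 mm by 85 mm) begins 54 mm behind the grasp point. The pads swing forward as they close: fully open they stand 13 mm farther back than shut.
Start: joints at [-1.355, 0.527, 1.433, -0, 1.181, -0.178], TCP at [0.24, -0.577, 0.231] pointing down, gripper open.
Joint ranges: [-3.08, 3.08], [-0.75, 2.2], [0.22, 2.44], [-1.43, 4.57], [0, 2.65], [-2.85, 2.85]. Speed limits (rad/s): [2.79, 2.79, 3.14, 3.14, 3.14, 3.14].

## Interface

Orientations are given as a unit quaternion [x, y, z, w].
In Python, from station import manip, vision gives the robot as it stands.
- The arm moves only by the shell command python3 -m crank 'ROWS' [FORCE]. ROWS is JSON, a list of rows, each an object with "grip": the closure, from 0 (fully open) to 1 (shut); "offset": the shift along the tool's x, y, z in mm, a list of three; "angular": the turn, a rotation vector about the tool's x, y, z in degrees, a list of three. A call has 1 to 10 rows; each row is the pose to reach, as a shift and turn from the pose commanded when the call began, along the tool's axes at that moment; what a row does not reach only later rows make up. A row lasts 1/10 s, in which the tool goes at most 50 mm and 8.59 degrees, less where a joint would pass 70% of its speed; a pose out of reach is approached as far as the arm can. A call with a gripper value outside its range is refused whole. The fingers move at their own pace and stop on an object; FORCE is the grip in N (left out, the last holds). Time passes only in rows, so rows that repeat a pose let the fingers close. It gives the time, the measured TCP pose, the force and the opening at its end, in the units of the state.
- manip.sense(): the state, without advancing time (a new reading comes with each control period).
- vision.snapshot(name): name is "scene" or "top"; returns a dict with "pixels" (384x512x3 uint8, red, green, blue), "intrinsics" (3x3 intrinsics, pixels), "dist" ([k1, k2, p1, p2, k3] as OpenCV has them; the pictures are not rectified), "R" (3x3) and "t" (3): a world point X has camera coordinates R X + t. Camera axes: x right, y down, z forward; pixel columns grow to the right and rows downward; lengths in m; the calibration is good to about 2 mm. A picture is of the moment at which its call begins. There is no depth.
- manip.sign_off(): hands the job in, once; it reports no verdict.
The state is a dict: "t": time; "q": joint angles; "qd": joint speeds; "tau": joint torques, N m; "tcp_pos": TCP position; "tool_rot": TCP orientation; "force": force on the tool from outside, world axes, zero at the start; "ft_torque": the same for the moment, N m; "finger_gap": opening from 0.0 (shut) to 1.0 (fully open).
Only numpy, scipy, OpenCV 4.12 (cv2) and the standard library are available. Lean on these libraries where they do the work, as an engineer would, in place of code of your own. Each camera call takes 0.05 s, during which the arm holds its last target.

## Task

Get the belt sander running: slide the black speed grip along its track until its white line is level with the orange pointer, then press the dead-man lever down until its pin stands in the green band and keep it there. Never let the lever go into the red, which trips the machine, leave the speed where you set it, and do not disturb the other things on the bench. Finish while still holding the lever in the green: do not let go.

Things in the scene. Friction and masses are not known exactly. Their poses are not given: they have to be found in the camera images.
- console: Grey speed-control box fixed to the bench, 120 (its x) x 240 (its y) x 50 mm high; origin at the centre of its underside, so at bench height. An aluminium track 36 mm wide and 190 mm long lies along its y axis on the centre of its top, its upper face 60 mm above the bench. Its yaw differs from run to run.
- grip_top (a point): Centre of the top face of the slider grip on that track: a black block with a white centre line, 28 mm along the console's x, 20 mm along the console's y, 40 mm tall; its top is 100 mm above the bench. Slides along the console's y axis only, with about 2 N of friction, and stays where it is left.
- speed (a joint): Position of the slider grip, m: 0 at the -y end of the track, 0.14 at the +y end (console axes); growing value = grip moving to the console's +y. The grip's y in the console's frame is this value minus 0.07.
- pointer: Orange pointer fixed on the console's top on its +x side, beside the track, with its axes parallel to the console's. Body 26 x 12 mm, 10 mm high, and a small tip towards the track; origin at the centre line, on the console's top (50 mm above the bench). Its y along the track is the wanted place of the grip's centre line. It always stands to the +y of where the grip starts.
- deadman_base: Dead-man lever stand fixed to the bench: dark steel base plate 240 (its x) x 130 (its y) x 20 mm, origin at the centre of its underside at bench height. Two yellow cheeks (top 95 mm above the bench) hold the hinge at its x = +70 mm, 75 mm above the bench, axis along its y. The lever runs from the hinge towards its -x. At its x = -60 mm, y = +47 mm stands a 16 x 12 mm upright post, 113 mm high, painted white (top), green (middle) and red (bottom).
- pad_top (a point): Centre of the upper face of the black pad at the lever's free end; pad 56 mm along the lever, 50 mm wide, 12 mm thick. Released, it is about 113 mm above the bench and slopes 0.25 rad (the free end is the higher). The pad lies 130 mm from the hinge. A yellow pin on its side points at the coloured post.
- deadman (a joint): Angle of the lever, rad: 0 released (up), growing as the pad is pressed down, 0.44 fully down; sprung back up when let go. The pin is at the green band's upper edge at 0.15 and at its lower edge, where the red starts, at 0.29; the middle of the green is 0.22, the pad then being about 28 mm lower than released. The spring needs about 3 N on the pad to start, about 7 N at 0.22 and 8 N at 0.29.
- glue: Bystander, not to be disturbed: white glue bottle, 56 mm across, 130 mm tall; loose on the bench.
- sanding_block: Bystander, not to be disturbed: cork sanding block 100 x 60 x 35 mm; loose on the bench.
- offcut: Bystander, not to be disturbed: wooden offcut 160 x 70 x 24 mm; loose on the bench.
- screws: Bystander, not to be disturbed: glass jar with yellow cap, 64 mm across, 80 mm tall; loose on the bench.
- screwdriver: Bystander, not to be disturbed: screwdriver lying flat; loose on the bench.
- tape: Bystander, not to be disturbed: yellow tape-measure case 65 x 35 x 60 mm; loose on the bench.
- mug: Bystander, not to be disturbed: blue mug, 76 mm across, 90 mm tall; loose on the bench.

How it is judged:
By the outcome, as a careful person would: the job done as asked, in the order asked, and still so for the second after the job is handed in, while the arm keeps its last pose, push and grip.
It also fails if it takes over 54 s, if anything falls off the work surface, if the arm or the gripper's body presses on something with over 40 N, if the wrist force passes 120 N, or if a joint passes its speed limit or range.

## Working session

There is one attempt and no reset: what is moved stays moved. The work goes in short steps, Python scripts to look and compute and a shell command to move; the robot and the scene stay as the last step left them, time stands still between calls to the robot, and variables do not carry over. Pictures are saved under pics/ and viewed, and the job is handed in when it is done.

```bash
ls; mkdir -p pics
python3 - <<'E'
from station import manip, vision
import cv2
print(manip.sense(), manip.grip_depth)
for n in ("scene","top"):
    s=vision.snapshot(n)
    cv2.imwrite(f"pics/{n}0.png",s["pixels"][:,:,::-1])
    print(n,s["intrinsics"],s["dist"],s["R"],s["t"])
E
```

```text
pics
{'t': 0.0, 'q': array([-1.35449680e+00,  5.28456814e-01,  1.43388487e+00, -5.78600085e-06,
        1.18135762e+00, -1.78513980e-01]), 'qd': array([-2.56768056e-04, -4.31222236e-04,  2.25111192e-04,  4.41078594e-05,
       -5.42120341e-06, -2.09134143e-05]), 'tau': array([-1.67033568e-04, -4.42352021e+01, -1.78026581e+01, -2.15723244e-04,
        8.46408686e-03, -4.26760963e-06]), 'tcp_pos': array([ 0.24026378, -0.57622135,  0.23034488]), 'tool_rot': array([ 9.80577721e-01,  1.96128081e-01, -2.25737664e-05, -1.05308529e-03]), 'force': array([-0.34357587,  0.16979908,  1.06330272]), 'ft_torque': array([-0.00766413, -0.01495144, -0.02134262]), 'finger_gap': 1.000265436554323} 0.0187
scene [[416.93172285   0.         256.81384187]
 [  0.         416.93172285 189.34944899]
 [  0.           0.           1.        ]] [0.01027756 0.         0.         0.         0.        ] [[ 0.24086008  0.97052771  0.00789854]
 [ 0.58660504 -0.13908718 -0.79784039]
 [-0.77322762  0.19680123 -0.60281699]] [-0.13842063 -0.22711575  1.75143559]
top [[491.49486817   0.         251.81957197]
 [  0.         491.49486817 194.06417475]
 [  0.           0.           1.        ]] [-0.21805822  0.          0.          0.          0.        ] [[-0.02908701 -0.99955121 -0.00716403]
 [-0.98581853  0.02987095 -0.16513495]
 [ 0.16527484  0.00225915 -0.98624496]] [0.00337441 0.53076805 1.70235895]
```

View pics/scene0.png

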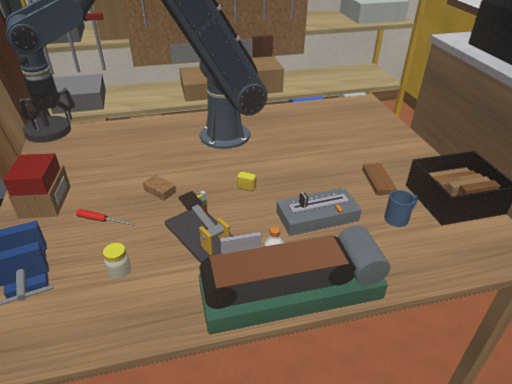

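View pics/top0.png

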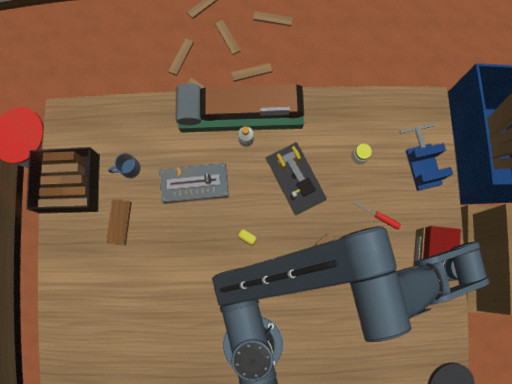

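The pictures show the console in the top view around (194,182), with the grip at (208,180) and the orange pointer at (178,171). The lever stand is around (296,178). I'll zoom in on both.

```bash
cat > h.py <<'E'
import numpy as np, cv2
from station import manip, vision
def ray(s,uv):
    p=cv2.undistortPoints(np.array([[uv]],float),s["intrinsics"],np.array(s["dist"],float))[0,0]
    R=np.array(s["R"]);t=np.array(s["t"])
    return -R.T@t, R.T@np.array([p[0],p[1],1.])
def plane(s,uv,z):
    c,d=ray(s,uv); return c+d*(z-c[2])/d[2]
def tri(s1,u1,s2,u2):
    c1,d1=ray(s1,u1);c2,d2=ray(s2,u2)
    A=np.stack([d1,-d2],1);k=np.linalg.lstsq(A,c2-c1,rcond=None)[0]
    a=c1+k[0]*d1;b=c2+k[1]*d2
    return (a+b)/2,np.linalg.norm(a-b)
def proj(s,X):
    r,_=cv2.Rodrigues(np.array(s["R"]))
    return cv2.projectPoints(np.array(X,float).reshape(-1,1,3),r,np.array(s["t"],float),s["intrinsics"],np.array(s["dist"],float))[0][:,0]
def crop(s,x0,y0,w,h,k,name):
    im=s["pixels"][y0:y0+h,x0:x0+w,::-1]
    cv2.imwrite("pics/"+name,cv2.resize(im,None,fx=k,fy=k,interpolation=cv2.INTER_CUBIC))
E
python3 - <<'E'
from h import *
s=vision.snapshot("top");c=vision.snapshot("scene")
crop(s,150,130,190,90,4,"t1.png")
crop(c,160,175,210,90,3,"s1.png")
import pickle;pickle.dump((s,c),open("v0.pkl","wb"))
E
```

```text
(no output)
```

View pics/t1.png

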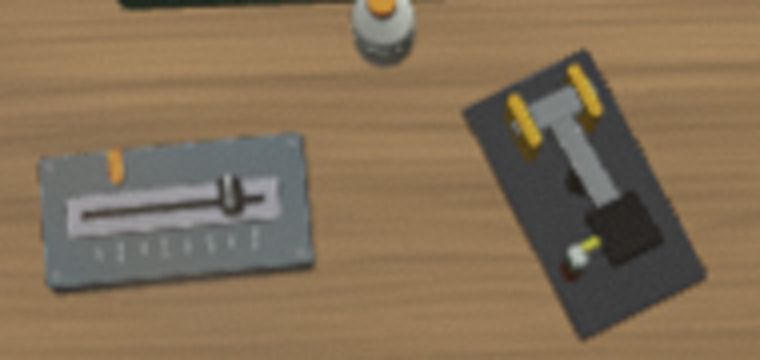

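View pics/s1.png

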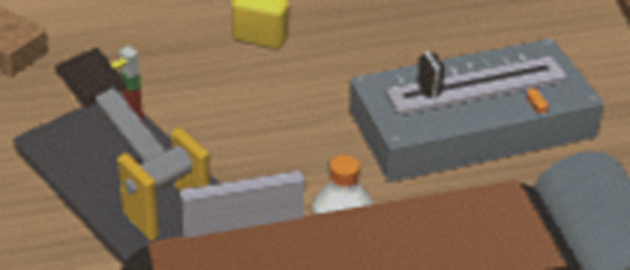

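Run:
```python
from h import *
import pickle
s,c=pickle.load(open("v0.pkl","rb"))
T=lambda x,y:((x+.5)/4-.5+150,(y+.5)/4-.5+130)
S=lambda x,y:((x+.5)/3-.5+160,(y+.5)/3-.5+175)
P=np.array([plane(s,T(*p),.05)for p in[(38,158),(298,134),(313,265),(52,290)]])
print("console top corners T",P.round(4), P.mean(0))
for i in range(4):print(np.linalg.norm(P[i]-P[(i+1)%4]).round(4))
Q=np.array([plane(c,S(*p),.05)for p in[(602,100),(384,148),(350,77),(549,38)]])
print("from scene",Q.round(4),Q.mean(0))
d1=P[0]-P[1];d2=P[3]-P[2];yy=(d1+d2);print("yaw of +y",np.arctan2(yy[1],yy[0])-np.pi/2)
dl=Q[0]-Q[1]+Q[3]-Q[2];print(np.arctan2(dl[1],dl[0])-np.pi/2)
# tri: corners
for a,b in zip([(38,158),(298,134),(313,265),(52,290)],[(602,100),(384,148),(350,77),(549,38)]):
    print("tri corner",tri(s,T(*a),c,S(*b)))
print("pointer",tri(s,T(115,165),c,S(538,97)),plane(s,T(115,165),.06))
print("grip top",tri(s,T(230,180),c,S(430,57)),plane(s,T(230,180),.1),plane(c,S(430,57),.1))
# deadman
print("pad",tri(s,T(625,228),c,S(86,70)))
B=np.array([plane(s,T(*p),.02)for p in[(463,110),(586,50),(707,273),(583,340)]])
print(B.round(4),B.mean(0));
for i in range(4):print(np.linalg.norm(B[i]-B[(i+1)%4]).round(4))
x=B[0]-B[3]+B[1]-B[2];print("deadman yaw",np.arctan2(x[1],x[0]))
print("post top",tri(s,T(577,248),c,S(129,50)))
for z,n,uv in((.13,"glue",(380,5)),):print(n,plane(s,T(*uv),z))
```

```text
console top corners T [[0.631  0.3192 0.05  ]
 [0.6451 0.0836 0.05  ]
 [0.5257 0.0726 0.05  ]
 [0.5102 0.3061 0.05  ]] [0.57799151 0.19536176 0.05      ]
0.236
0.1199
0.234
0.1215
from scene [[0.6294 0.3177 0.05  ]
 [0.648  0.0755 0.05  ]
 [0.5322 0.074  0.05  ]
 [0.5166 0.3072 0.05  ]] [0.58155284 0.19359843 0.05      ]
yaw of +y 0.06322797349266285
0.0720125349167664
tri corner (array([0.6303792 , 0.31810041, 0.05089794]), np.float64(0.001929085328669679))
tri corner (array([0.64494621, 0.08038339, 0.04665435]), np.float64(0.007051248793768418))
tri corner (array([0.52680428, 0.07422187, 0.04564981]), np.float64(0.002923052547584079))
tri corner (array([0.51137968, 0.30833781, 0.04575842]), np.float64(0.0030677160435690623))
pointer (array([0.62020579, 0.24818555, 0.05982594]), np.float64(0.0016228023124592935)) [0.61987556 0.24738076 0.06      ]
grip top (array([0.59196175, 0.13883162, 0.11017921]), np.float64(0.0016072871817702445)) [0.59435477 0.14056605 0.1       ] [0.57953622 0.14306032 0.1       ]
pad (array([ 0.53900174, -0.19892083,  0.11442696]), np.float64(0.001282120977909981))
[[ 0.67   -0.0658  0.02  ]
 [ 0.7235 -0.181   0.02  ]
 [ 0.5126 -0.2812  0.02  ]
 [ 0.4553 -0.1662  0.02  ]] [ 0.59033721 -0.17353789  0.02      ]
0.127
0.2335
0.1285
0.237
deadman yaw 0.4402284858390441
post top (array([ 0.52225997, -0.15527422,  0.11895718]), np.float64(0.0013529344646415018))
glue [0.73884068 0.005877   0.13      ]
```

Run:
```python
from h import *
import pickle
s,c=pickle.load(open("v0.pkl","rb"))
crop(s,170,160,60,40,12,"t2.png")
crop(c,285,185,70,40,11,"s2.png")
crop(s,285,160,40,45,13,"t3.png")
crop(c,175,185,45,35,16,"s3.png")
```

```text
(no output)
```

View pics/t2.png

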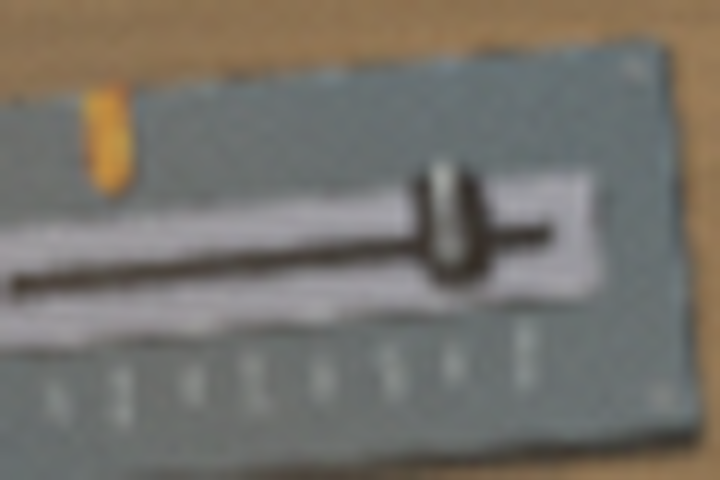

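View pics/s2.png

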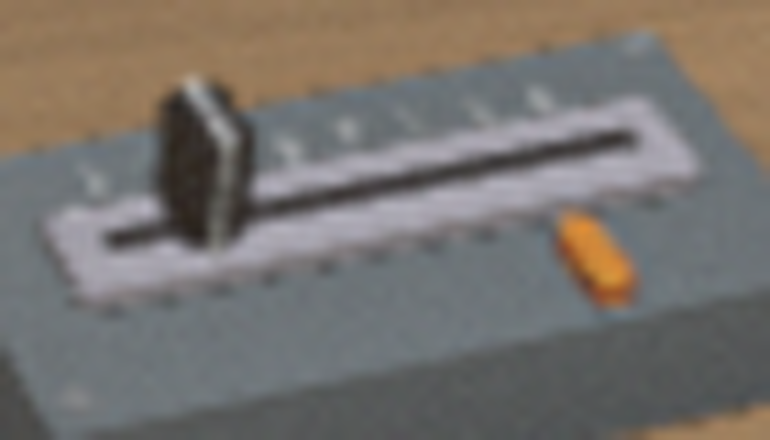

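View pics/t3.png

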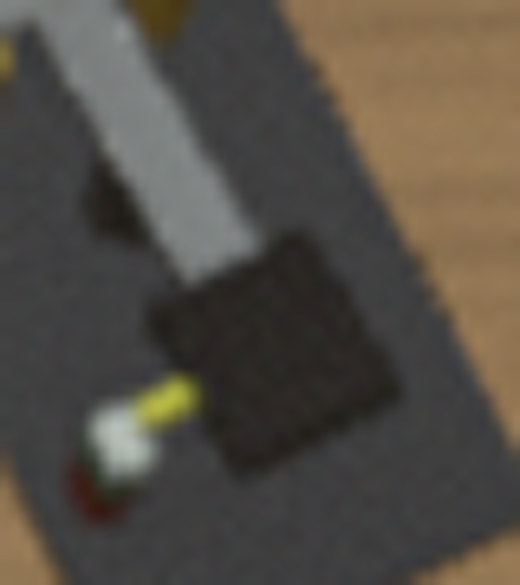

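View pics/s3.png

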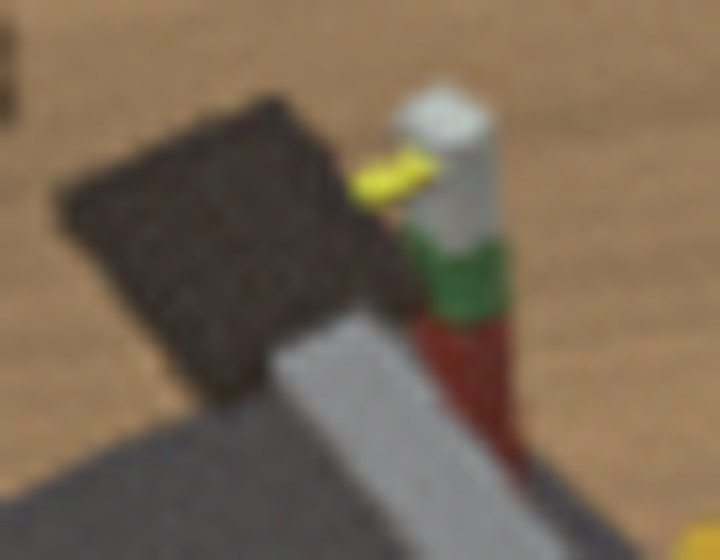

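Run:
```python
from h import *
import pickle
s,c=pickle.load(open("v0.pkl","rb"))
T=lambda x,y:((x+.5)/12-.5+170,(y+.5)/12-.5+160)
S=lambda x,y:((x+.5)/11-.5+285,(y+.5)/11-.5+185)
T3=lambda x,y:((x+.5)/13-.5+285,(y+.5)/13-.5+160)
S3=lambda x,y:((x+.5)/16-.5+175,(y+.5)/16-.5+185)
g,e=tri(s,T(446,212),c,S(217,106));print("grip",g,e,plane(s,T(446,212),.1),plane(c,S(217,106),.1))
for n,a,b in(("ptr tip",(112,190),(572,218)),("ptr back",(107,92),(620,285))):
    print(n,tri(s,T(*a),c,S(*b)),plane(s,T(*a),.06),plane(c,S(*b),.06))
# slot ends & track
for n,a,b in(("slot -y",(550,233),(110,242)),("slot +y",(10,284),(632,136))):
    print(n,tri(s,T(*a),c,S(*b)),plane(s,T(*a),.06),plane(c,S(*b),.06))
# pad corners: order tip-left(post side far end)...
A=[(240,475),(400,385),(300,235),(155,315)];B=[(270,95),(62,195),(215,405),(420,310)]
P=[]
for a,b in zip(A,B):
    p,e=tri(s,T3(*a),c,S3(*b));P.append(p);print(p.round(4),round(e,4))
print("pad",np.mean(P,0))
print("pin tip",tri(s,T3(140,405),c,S3(432,162)))
```

```text
grip [0.58527455 0.14339129 0.10210783] 0.0030261050728972796 [0.5852512  0.14213167 0.1       ] [0.58286961 0.14599523 0.1       ]
ptr tip (array([0.60419254, 0.24685937, 0.05783824]), np.float64(0.0019267960922452153)) [0.60339355 0.24560312 0.06      ] [0.60668934 0.24657845 0.06      ]
ptr back (array([0.63429718, 0.24852432, 0.05734954]), np.float64(0.0021887378840591905)) [0.63329139 0.24706707 0.06      ] [0.63725773 0.24808519 0.06      ]
slot -y (array([0.58638425, 0.11577386, 0.05981978]), np.float64(0.0012108507816898477)) [0.58617661 0.11517408 0.06      ] [0.58665939 0.11630817 0.06      ]
slot +y (array([0.57612223, 0.27694697, 0.06045647]), np.float64(0.0015717833150109984)) [0.57592826 0.27627068 0.06      ] [0.57564216 0.2780732  0.06      ]
[ 0.5064 -0.1866  0.116 ] 0.0002
[ 0.529  -0.2286  0.117 ] 0.0026
[ 0.5735 -0.2068  0.0987] 0.0016
[ 0.5533 -0.167   0.0973] 0.0019
pad [ 0.54053394 -0.19727172  0.10722567]
pin tip (array([ 0.52681038, -0.16046742,  0.11075682]), np.float64(0.0024749470906307034))
```

```bash
cat >> h.py <<'E'
from scipy.spatial.transform import Rotation as Ro
def go(x,y,z,yaw):
    """offset mm/rotvec deg in tool axes for tool-down with tool x at yaw"""
    st=manip.sense();R=Ro.from_quat(st["tool_rot"]);
    d=R.inv().apply(np.array([x,y,z])-st["tcp_pos"])*1000
    G=Ro.from_matrix(np.array([[np.cos(yaw),np.sin(yaw),0],[np.sin(yaw),-np.cos(yaw),0],[0,0,-1]]))
    print("offset",d.round(1),"ang",np.degrees((R.inv()*G).as_rotvec()).round(2),"n",np.linalg.norm(d)/50)
E
python3 -c "
from h import *
go(.583,.143,.17,.065)"
```

```text
offset [ 593.  -532.3   61.5] ang [-0.08 -0.   18.89] n 15.984721055969992
```

```bash
python3 -m crank '[{"grip":0,"offset":[37,-33,0],"angular":[0,0,3]},{"grip":0,"offset":[74,-66,0],"angular":[0,0,6]},{"grip":0,"offset":[111,-99,0],"angular":[0,0,9]},{"grip":0,"offset":[148,-132,0],"angular":[0,0,12]},{"grip":0,"offset":[185,-166,0],"angular":[0,0,15]},{"grip":0,"offset":[222,-200,0],"angular":[0,0,18]},{"grip":0,"offset":[259,-233,0],"angular":[0,0,18.9]},{"grip":0,"offset":[296,-266,0],"angular":[0,0,18.9]},{"grip":0,"offset":[333,-300,0],"angular":[0,0,18.9]},{"grip":0,"offset":[370,-333,0],"angular":[0,0,18.9]}]'; python3 -c "
from h import *
go(.583,.143,.17,.065)"
```

```text
t: 1.2
tcp_pos: [0.4543, -0.1253, 0.2314]
tool_rot: [0.999, 0.032, 0.0, 0.0]
force: [1.4, -0.9, 0.4]
finger_gap: 0.997
offset [ 145.7 -259.4   61.4] ang [ 0.01 -0.01 -0.02] n 6.076029449455182
```

```bash
python3 -m crank '[{"grip":0,"offset":[25,-43,0],"angular":[0,0,0]},{"grip":0,"offset":[49,-86,0],"angular":[0,0,0]},{"grip":0,"offset":[73,-130,10],"angular":[0,0,0]},{"grip":0,"offset":[97,-170,25],"angular":[0,0,0]},{"grip":0,"offset":[122,-210,40],"angular":[0,0,0]},{"grip":0,"offset":[136,-240,50],"angular":[0,0,0]},{"grip":0,"offset":[145,-259,55],"angular":[0,0,0]},{"grip":0,"offset":[145,-259,55],"angular":[0,0,0]},{"grip":0,"offset":[145,-259,55],"angular":[0,0,0]}]'; python3 -c "
from h import *
go(.583,.143,.072,.065)
c=vision.snapshot('scene');crop(c,230,100,180,140,4,'s4.png')
c=vision.snapshot('top');crop(c,130,130,160,100,4,'t4.png')
"
```

```text
t: 2.1
tcp_pos: [0.5813, 0.1408, 0.1759]
tool_rot: [0.999, 0.033, -0.001, 0.0]
force: [0.3, 0.2, 0.1]
finger_gap: 0.999
offset [  1.9  -2.1 103.9] ang [0.02 0.06 0.07] n 2.079183237769165
```

View pics/s4.png

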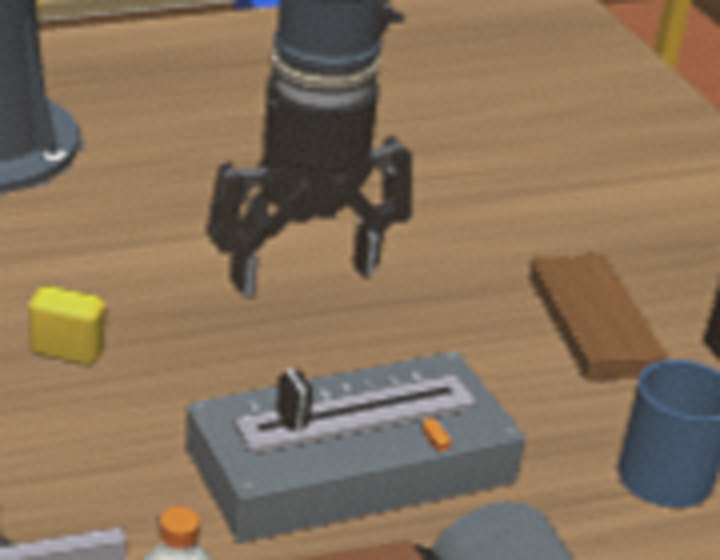

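View pics/t4.png

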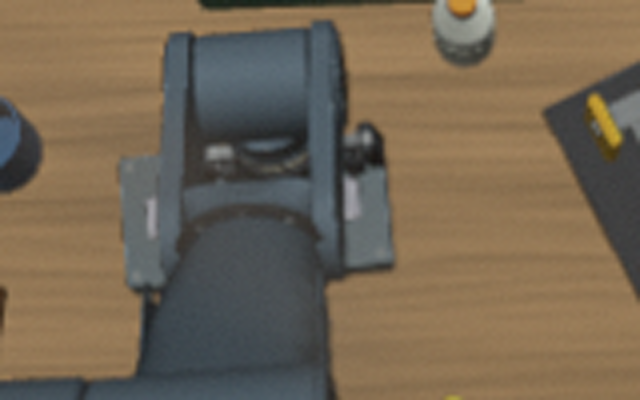

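The open fingers hang on both sides of the grip, which the scene crop shows at (293,400), and the jaws line up with the track. I'll go down and close.

```bash
python3 -m crank '[{"grip":0,"offset":[1,-1,30],"angular":[0,0,0]},{"grip":0,"offset":[2,-2,60],"angular":[0,0,0]},{"grip":0,"offset":[2,-2,85],"angular":[0,0,0]},{"grip":0,"offset":[2,-2,100],"angular":[0,0,0]},{"grip":0,"offset":[2,-2,104],"angular":[0,0,0]},{"grip":0.3,"offset":[2,-2,104],"angular":[0,0,0]},{"grip":0.5,"offset":[2,-2,104],"angular":[0,0,0]},{"grip":0.6,"offset":[2,-2,104],"angular":[0,0,0]},{"grip":0.7,"offset":[2,-2,104],"angular":[0,0,0]},{"grip":0.8,"offset":[2,-2,104],"angular":[0,0,0]}]' 20;python3 -m crank '[{"grip":0.9,"offset":[0,0,0],"angular":[0,0,0]},{"grip":0.9,"offset":[0,0,0],"angular":[0,0,0]},{"grip":0.9,"offset":[0,0,0],"angular":[0,0,0]}]'; python3 -c "
from h import *
st=manip.sense();print(st['tcp_pos'],st['finger_gap']*85)
c=vision.snapshot('scene');crop(c,230,130,180,110,4,'s5.png')
"
```

```text
t: 3.2
tcp_pos: [0.5842, 0.1428, 0.0733]
tool_rot: [0.999, 0.033, 0.001, 0.0]
force: [-0.1, -1.2, 3.6]
finger_gap: 0.233
t: 3.5
tcp_pos: [0.5842, 0.1427, 0.0733]
tool_rot: [0.999, 0.033, 0.001, 0.0]
force: [-0.9, -0.8, 5.9]
finger_gap: 0.231
[0.58421432 0.14273571 0.07331255] 19.664874175557845
```

View pics/s5.png

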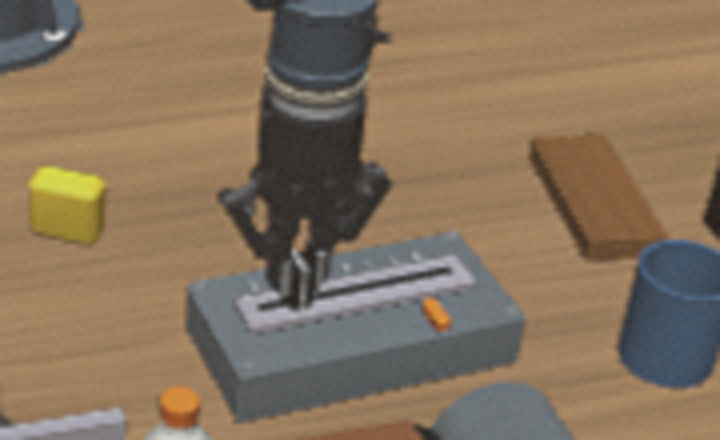

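```bash
python3 -m crank '[{"grip":0.9,"offset":[0,-5,0],"angular":[0,0,0]},{"grip":0.9,"offset":[0,-15,0],"angular":[0,0,0]},{"grip":0.9,"offset":[0,-28,0],"angular":[0,0,0]},{"grip":0.9,"offset":[0,-42,0],"angular":[0,0,0]},{"grip":0.9,"offset":[0,-56,0],"angular":[0,0,0]},{"grip":0.9,"offset":[0,-70,0],"angular":[0,0,0]},{"grip":0.9,"offset":[0,-84,0],"angular":[0,0,0]},{"grip":0.9,"offset":[0,-94,0],"angular":[0,0,0]},{"grip":0.9,"offset":[0,-101,0],"angular":[0,0,0]},{"grip":0.9,"offset":[0,-101,0],"angular":[0,0,0]}]'; python3 -m crank '[{"grip":0.9,"offset":[0,0,0],"angular":[0,0,0]},{"grip":0.9,"offset":[0,0,0],"angular":[0,0,0]}]';python3 -c "
from h import *
st=manip.sense();print(st['tcp_pos'],st['finger_gap']*85)
c=vision.snapshot('scene');crop(c,270,170,100,65,8,'s6.png')
"
```

```text
t: 4.55
tcp_pos: [0.5773, 0.2449, 0.0733]
tool_rot: [0.999, 0.033, 0.001, -0.001]
force: [-1.2, 2.7, 5.1]
finger_gap: 0.232
t: 4.75
tcp_pos: [0.5773, 0.2447, 0.0733]
tool_rot: [0.999, 0.033, 0.001, -0.001]
force: [-1.4, 2.3, 5.7]
finger_gap: 0.232
[0.57732178 0.24472227 0.07330275] 19.746083298904203
```

View pics/s6.png

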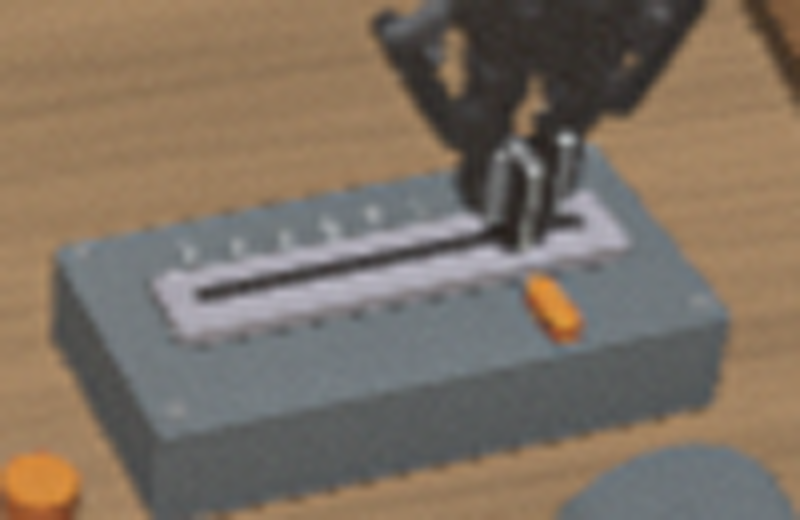

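Held at the wanted place as far as I can judge. I'll open, lift straight up, and measure with the fingers clear.

```bash
python3 -m crank '[{"grip":0.6,"offset":[0,0,0],"angular":[0,0,0]},{"grip":0.4,"offset":[0,0,0],"angular":[0,0,0]},{"grip":0.2,"offset":[0,0,0],"angular":[0,0,0]},{"grip":0.0,"offset":[0,0,0],"angular":[0,0,0]},{"grip":0.0,"offset":[0,0,-20],"angular":[0,0,0]},{"grip":0.0,"offset":[0,0,-60],"angular":[0,0,0]},{"grip":0.0,"offset":[-30,0,-100],"angular":[0,0,0]},{"grip":0.0,"offset":[-70,20,-110],"angular":[0,0,0]},{"grip":0.0,"offset":[-110,60,-110],"angular":[0,0,0]},{"grip":0.0,"offset":[-130,100,-110],"angular":[0,0,0]}]';python3 -m crank '[{"grip":0.0,"offset":[-10,50,0],"angular":[0,0,0]},{"grip":0.3,"offset":[-20,100,0],"angular":[0,0,0]},{"grip":0.7,"offset":[-30,150,0],"angular":[0,0,0]},{"grip":1,"offset":[-30,200,0],"angular":[0,0,0]},{"grip":1,"offset":[-20,240,0],"angular":[0,0,0]},{"grip":1,"offset":[-20,250,0],"angular":[0,0,0]}]'; python3 -c "
from h import *
st=manip.sense();print(st['tcp_pos'],st['finger_gap']*85)
c=vision.snapshot('scene');crop(c,285,185,70,40,11,'s7.png')
s=vision.snapshot('top');crop(s,155,160,70,40,11,'t7.png')
cv2.imwrite('pics/top7.png',s['pixels'][:,:,::-1])
import pickle;pickle.dump((s,c),open('v7.pkl','wb'))
"
```

```text
t: 5.8
tcp_pos: [0.4515, 0.1363, 0.1828]
tool_rot: [0.999, 0.034, -0.0, -0.0]
force: [1.3, -1.3, -0.2]
finger_gap: 1.002
t: 6.4
tcp_pos: [0.4531, -0.1197, 0.1829]
tool_rot: [1.0, 0.03, 0.002, 0.002]
force: [0.3, -0.5, 0.6]
finger_gap: 0.14
[ 0.45306456 -0.11971912  0.18285141] 11.90806529592662
```

View pics/s7.png

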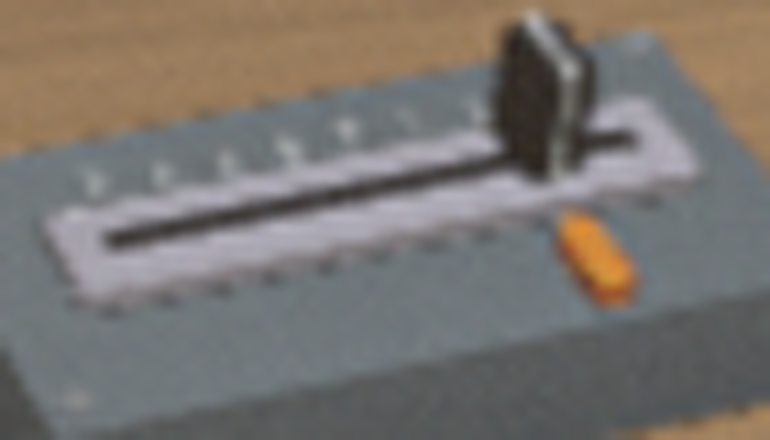

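View pics/t7.png

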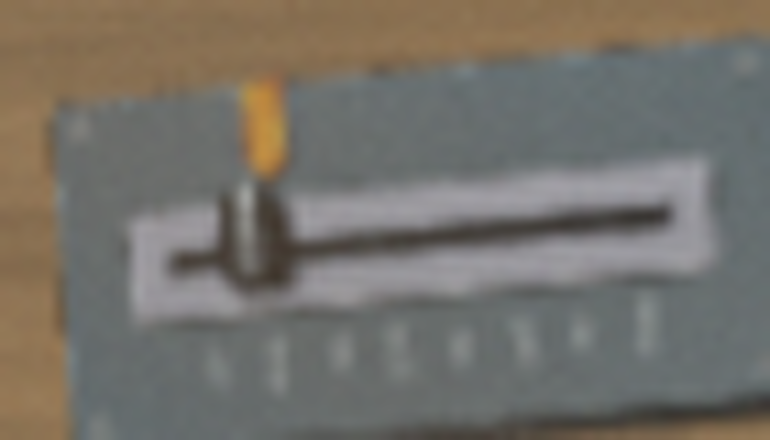

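View pics/top7.png

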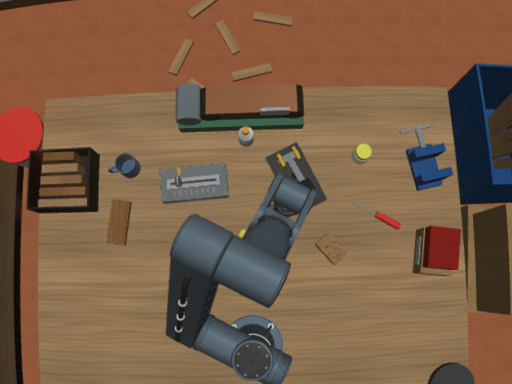

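Run:
```python
from h import *
import pickle
s,c=pickle.load(open("v7.pkl","rb"))
s0,c0=pickle.load(open("v0.pkl","rb"))
yaw=.065;O=np.array([.5808,.196]);ex=np.array([np.cos(yaw),np.sin(yaw)]);ey=np.array([-ex[1],ex[0]])
con=lambda X:(np.array([(X[:2]-O)@ex,(X[:2]-O)@ey])*1000).round(1)
T=lambda x,y:((x+.5)/11-.5+155,(y+.5)/11-.5+160)
S=lambda x,y:((x+.5)/11-.5+285,(y+.5)/11-.5+185)
for p in[(247,188),(249,210),(252,232),(254,250)]:print("T line z.1",con(plane(s,T(*p),.1)))
for p in[(263,85),(265,120),(267,155),(268,172)]:print("T ptr z.06",con(plane(s,T(*p),.06)))
for p in[(530,15),(552,45),(572,70)]:print("S line top",con(plane(c,S(*p),.1)))
for p in[(562,173)]:print("S line base z.06",con(plane(c,S(*p),.061)))
for p in[(572,215),(595,250),(618,285)]:print("S ptr z.06",con(plane(c,S(*p),.06)))
# orange centroid both views
for n,v,r in(("top",s0,(165,160,195,185)),("scene",c0,(325,195,355,220))):
    im=v["pixels"][r[1]:r[3],r[0]:r[2]].astype(float)
    w=np.clip(im[...,0]-im[...,2]-60,0,None);
    yy,xx=np.mgrid[r[1]:r[3],r[0]:r[2]]
    if n=="top": w[yy<166]=0
    u=((w*xx).sum()/w.sum(),(w*yy).sum()/w.sum());print(n,u,con(plane(v,u,.06)),con(plane(v,u,.055)))
```

```text
T line z.1 [13.1 49.3]
T line z.1 [ 5.9 49.2]
T line z.1 [-1.2 48.7]
T line z.1 [-7.1 48.4]
T ptr z.06 [55.5 47.6]
T ptr z.06 [43.8 47.7]
T ptr z.06 [32.1 47.8]
T ptr z.06 [26.5 47.9]
S line top [-14.2  51.6]
S line top [ 0.6 51.3]
S line top [12.8 51.4]
S line base z.06 [10.9 54.5]
S ptr z.06 [27.9 49.4]
S ptr z.06 [43.9 48.6]
S ptr z.06 [59.6 47.8]
top (np.float64(178.54056362083688), np.float64(170.87446626814688)) [42.3 48.1] [43.4 48.8]
scene (np.float64(338.77890983188996), np.float64(207.7962302598064)) [46.3 47.9] [41.  51.2]
```

Run:
```python
from h import *
import pickle
s,c=pickle.load(open("v7.pkl","rb"))
yaw=.065;O=np.array([.5808,.196]);ex=np.array([np.cos(yaw),np.sin(yaw)]);ey=np.array([-ex[1],ex[0]])
W=lambda x,y,z:np.r_[O+ex*x/1e3+ey*y/1e3,z]
Si=lambda u:((u-[285,185]+.5)*11-.5).round(0)
Ti=lambda u:((u-[155,160]+.5)*11-.5).round(0)
for y in(46,48,50,52):
    P=[W(-14,y,.1),W(14,y,.1),W(14,y,.06),W(28,y,.06),W(56,y,.06)]
    print(y,"S",Si(proj(c,P)).tolist(),"T",Ti(proj(s,P)).tolist())
im=cv2.resize(c["pixels"][185:207,325:345,::-1],None,fx=28,fy=28,interpolation=cv2.INTER_NEAREST);cv2.imwrite("pics/s8.png",im[:600])
im=cv2.resize(s["pixels"][165:190,168:190,::-1],None,fx=24,fy=24,interpolation=cv2.INTER_NEAREST);cv2.imwrite("pics/t8.png",im)
```

```text
46 S [[512.0, 19.0], [556.0, 76.0], [539.0, 188.0], [561.0, 217.0], [606.0, 278.0]] T [[263.0, 271.0], [257.0, 184.0], [276.0, 209.0], [273.0, 167.0], [268.0, 83.0]]
48 S [[519.0, 18.0], [563.0, 75.0], [546.0, 186.0], [568.0, 216.0], [613.0, 277.0]] T [[257.0, 271.0], [251.0, 185.0], [270.0, 210.0], [267.0, 167.0], [262.0, 84.0]]
50 S [[525.0, 16.0], [569.0, 73.0], [552.0, 185.0], [574.0, 215.0], [619.0, 276.0]] T [[251.0, 272.0], [245.0, 185.0], [264.0, 210.0], [261.0, 168.0], [256.0, 84.0]]
52 S [[531.0, 15.0], [576.0, 72.0], [558.0, 184.0], [581.0, 213.0], [626.0, 274.0]] T [[244.0, 273.0], [238.0, 186.0], [258.0, 211.0], [255.0, 169.0], [249.0, 85.0]]
```

View pics/s8.png

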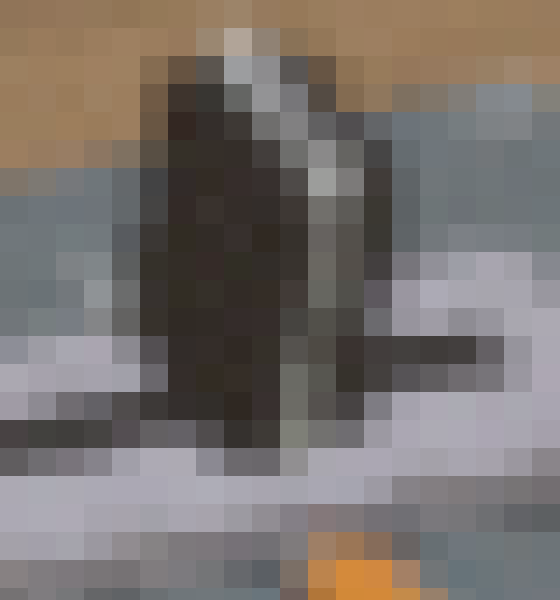

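View pics/t8.png

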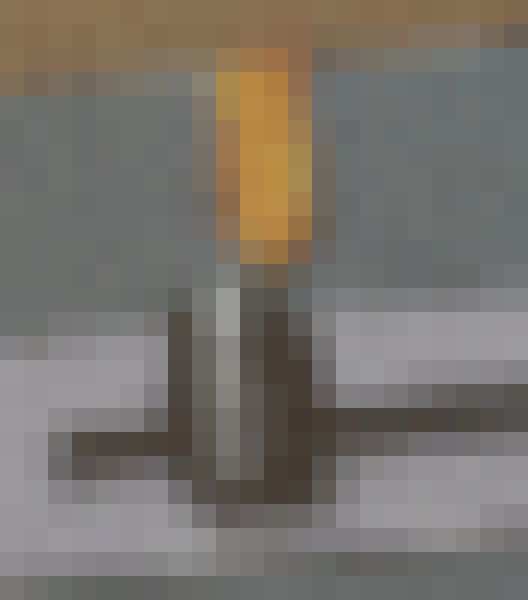

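Both views put the grip line about 1–2 mm past the pointer. In the top view the line is at console y = 49.0 mm and the pointer at 47.9 mm. I'll regrasp and bring it back about 1.3 mm.

```bash
python3 -c "
from h import *
go(.5775,.2447,.183,.065)"; python3 -m crank '[{"grip":0.5,"offset":[0,-45,0],"angular":[0,0,0]},{"grip":0,"offset":[0,-90,0],"angular":[0,0,0]},{"grip":0,"offset":[15,-135,0],"angular":[0,0,0]},{"grip":0,"offset":[30,-180,0],"angular":[0,0,0]},{"grip":0,"offset":[50,-220,0],"angular":[0,0,0]},{"grip":0,"offset":[80,-260,0],"angular":[0,0,0]},{"grip":0,"offset":[105,-300,0],"angular":[0,0,0]},{"grip":0,"offset":[130,-335,0],"angular":[0,0,0]},{"grip":0,"offset":[147,-355,0],"angular":[0,0,0]},{"grip":0,"offset":[147,-355,0],"angular":[0,0,0]}]'; python3 -m crank '[{"grip":0,"offset":[0,0,0],"angular":[0,0,0]},{"grip":0,"offset":[0,0,0],"angular":[0,0,0]}]';python3 -c "
from h import *
go(.5775,.2447,.073,.065)"
```

```text
offset [ 148.6 -352.5   -0.8] ang [ 0.01 -0.02 -0.21] n 7.650242546378622
t: 7.5
tcp_pos: [0.5739, 0.2541, 0.1819]
tool_rot: [0.999, 0.035, 0.0, -0.001]
force: [-0.9, -0.5, -0.1]
finger_gap: 1.001
t: 7.7
tcp_pos: [0.572, 0.2491, 0.1818]
tool_rot: [0.999, 0.033, -0.001, 0.0]
force: [-1.3, -0.1, -0.1]
finger_gap: 1.001
offset [  5.5   4.7 108.8] ang [0.04 0.17 0.03] n 2.1811548005191823
```

```bash
python3 -m crank '[{"grip":0,"offset":[3,3,20],"angular":[0,0,0]},{"grip":0,"offset":[5.5,5,50],"angular":[0,0,0]},{"grip":0,"offset":[5.5,5,85],"angular":[0,0,0]},{"grip":0,"offset":[5.5,5,105],"angular":[0,0,0]},{"grip":0,"offset":[5.5,5,109],"angular":[0,0,0]},{"grip":0,"offset":[5.5,5,109],"angular":[0,0,0]}]'; python3 -c "
from h import *
go(.5775,.2435,.073,.065)"
```

```text
t: 8.3
tcp_pos: [0.5791, 0.2438, 0.073]
tool_rot: [0.999, 0.032, -0.001, 0.0]
force: [1.0, 0.2, 0.4]
finger_gap: 1.001
offset [-1.7  0.2  0. ] ang [ 0.02  0.11 -0.07] n 0.03342531748821058
```

Already within 0.3 mm of the corrected place, so closing here centres the grip where I want it.

```bash
python3 -m crank '[{"grip":0.4,"offset":[-1,0.2,0],"angular":[0,0,0]},{"grip":0.5,"offset":[-1.5,0.2,0],"angular":[0,0,0]},{"grip":0.6,"offset":[-1.5,0.2,0],"angular":[0,0,0]},{"grip":0.7,"offset":[-1.5,0.2,0],"angular":[0,0,0]},{"grip":0.8,"offset":[-1.5,0.2,0],"angular":[0,0,0]},{"grip":0.9,"offset":[-1.5,0.2,0],"angular":[0,0,0]},{"grip":0.9,"offset":[-1.5,0.2,0],"angular":[0,0,0]},{"grip":0.9,"offset":[-1.5,0.2,0],"angular":[0,0,0]}]' 20; python3 -c "
from h import *
go(.5775,.2434,.073,.065)"
```

```text
t: 9.1
tcp_pos: [0.5788, 0.2445, 0.0741]
tool_rot: [0.999, 0.033, 0.0, -0.0]
force: [-0.7, 0.6, 5.5]
finger_gap: 0.231
offset [-1.4  1.1  1.1] ang [-0.01 -0.06  0.01] n 0.04113981629786502
```

```bash
python3 -m crank '[{"grip":0.9,"offset":[0,0.7,0],"angular":[0,0,0]},{"grip":0.9,"offset":[0,1.2,0],"angular":[0,0,0]},{"grip":0.9,"offset":[0,1.2,0],"angular":[0,0,0]},{"grip":0.9,"offset":[0,1.2,0],"angular":[0,0,0]}]'; python3 -c "
from h import *
go(.5775,.2434,.073,.065)"
```

```text
t: 9.5
tcp_pos: [0.5789, 0.2438, 0.074]
tool_rot: [0.999, 0.032, 0.001, -0.001]
force: [-1.0, 3.0, 4.8]
finger_gap: 0.23
offset [-1.4  0.3  1. ] ang [-0.06 -0.06 -0.  ] n 0.03576454395255198
```

```bash
python3 -m crank '[{"grip":0.9,"offset":[0,0.4,0],"angular":[0,0,0]},{"grip":0.9,"offset":[0,0.4,0],"angular":[0,0,0]},{"grip":0.6,"offset":[0,0.4,0],"angular":[0,0,0]},{"grip":0.3,"offset":[0,0.4,0],"angular":[0,0,0]},{"grip":0,"offset":[0,0.4,0],"angular":[0,0,0]},{"grip":0,"offset":[0,0.4,0],"angular":[0,0,0]},{"grip":0.0,"offset":[0,0,-20],"angular":[0,0,0]},{"grip":0.0,"offset":[0,0,-60],"angular":[0,0,0]},{"grip":0.0,"offset":[-20,0,-100],"angular":[0,0,0]},{"grip":0.0,"offset":[-50,20,-110],"angular":[0,0,0]}]';python3 -m crank '[{"grip":0.3,"offset":[-20,40,0],"angular":[0,0,0]},{"grip":0.7,"offset":[-40,80,0],"angular":[0,0,0]},{"grip":1,"offset":[-60,120,0],"angular":[0,0,0]},{"grip":1,"offset":[-70,165,0],"angular":[0,0,0]},{"grip":1,"offset":[-70,210,0],"angular":[0,0,0]},{"grip":1,"offset":[-70,255,0],"angular":[0,0,0]},{"grip":1,"offset":[-70,300,0],"angular":[0,0,0]},{"grip":1,"offset":[-70,340,0],"angular":[0,0,0]},{"grip":1,"offset":[-70,350,0],"angular":[0,0,0]}]'; python3 -c "
from h import *
st=manip.sense();print(st['tcp_pos'],st['finger_gap']*85)
c=vision.snapshot('scene');s=vision.snapshot('top')
im=cv2.resize(c['pixels'][185:207,325:345,::-1],None,fx=20,fy=20,interpolation=cv2.INTER_NEAREST)
im2=cv2.resize(s['pixels'][167:189,170:188,::-1],None,fx=20,fy=20,interpolation=cv2.INTER_NEAREST)
cv2.imwrite('pics/st9.png',np.hstack([im,im2]))
cv2.imwrite('pics/scene9.png',c['pixels'][:,:,::-1])
import pickle;pickle.dump((s,c),open('v9.pkl','wb'))
def wl(v,rows,c0,c1):
    for r in rows:
        w=np.clip(v['pixels'][r,c0:c1].astype(float).sum(1)-240,0,None);print(r,round((w*np.arange(c0,c1)).sum()/w.sum(),2),end='; ')
    print()
o=pickle.load(open('v7.pkl','rb'))
for q in (o[0],s): wl(q,range(177,184),175,181)
"
```

```text
t: 10.5
tcp_pos: [0.5341, 0.2218, 0.1877]
tool_rot: [0.999, 0.033, 0.006, -0.001]
force: [1.0, -0.6, 0.9]
finger_gap: 1.0
t: 11.4
tcp_pos: [0.4839, -0.1383, 0.1835]
tool_rot: [1.0, 0.03, 0.001, 0.001]
force: [0.6, -0.1, -0.4]
finger_gap: -0.003
[ 0.48394416 -0.13829701  0.18354243] -0.2843783392982755
177 177.06; 178 176.97; 179 176.72; 180 176.75; 181 176.92; 182 176.99; 183 177.14; 
177 177.01; 178 177.17; 179 177.28; 180 177.18; 181 177.24; 182 177.62; 183 177.66;
```

View pics/st9.png

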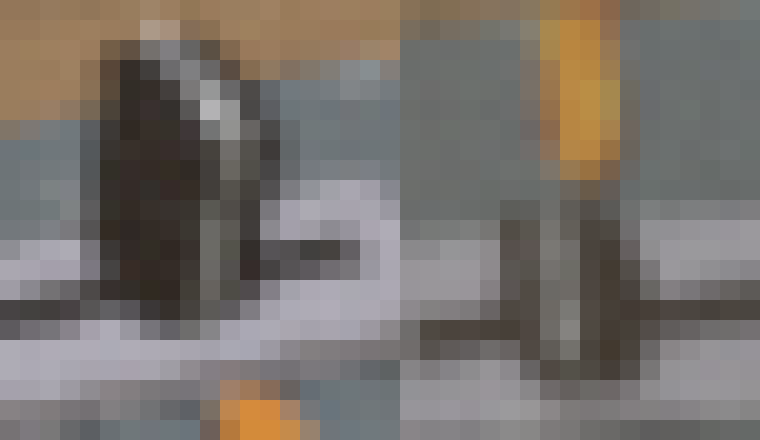

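View pics/scene9.png

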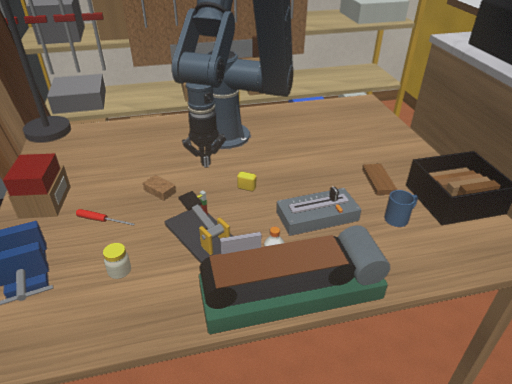

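The grip line is now at top-view column ≈177.6, which is the pointer's level of about 48 mm. The bystanders have not moved. Next is the lever, with the fingers shut.

```bash
python3 -c "
from h import *
go(.537,-.199,.14,.065)"
```

```text
offset [50.  66.8 43.2] ang [ 0.   -0.02 -0.2 ] n 1.8791862742843504
```

```bash
python3 -m crank '[{"grip":1,"offset":[17,22,0],"angular":[0,0,0]},{"grip":1,"offset":[35,45,0],"angular":[0,0,0]},{"grip":1,"offset":[50,67,10],"angular":[0,0,0]},{"grip":1,"offset":[50,67,25],"angular":[0,0,0]},{"grip":1,"offset":[50,67,40],"angular":[0,0,0]},{"grip":1,"offset":[50,67,43],"angular":[0,0,0]},{"grip":1,"offset":[50,67,43],"angular":[0,0,0]}]'; python3 -c "
from h import *
go(.537,-.199,.10,.065)
c=vision.snapshot('scene');crop(c,170,140,80,70,8,'s10.png')
s=vision.snapshot('top');crop(s,250,140,90,80,7,'t10.png')"
```

```text
t: 12.2
tcp_pos: [0.5365, -0.1955, 0.1398]
tool_rot: [0.999, 0.033, -0.001, -0.001]
force: [0.1, 0.1, -1.0]
finger_gap: -0.001
offset [ 0.4  3.6 39.8] ang [-0.1   0.11  0.09] n 0.7983368010962084
```

View pics/s10.png

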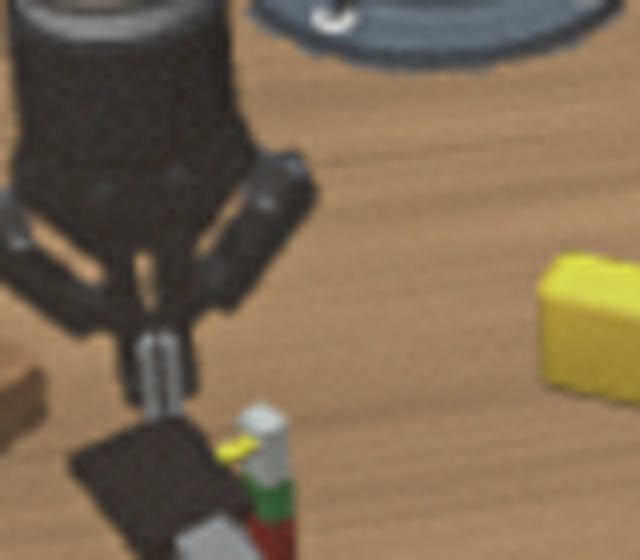

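View pics/t10.png

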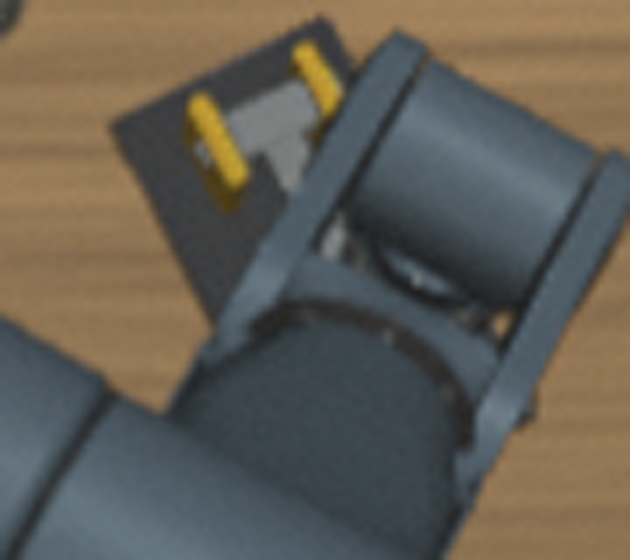

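The fingertips are over the pad, and the pin is in the white at (240,447) in the scene crop. I'll press in small steps.

```bash
python3 -m crank '[{"grip":1,"offset":[0,3,8],"angular":[0,0,0]},{"grip":1,"offset":[0,3.5,16],"angular":[0,0,0]},{"grip":1,"offset":[0,3.5,24],"angular":[0,0,0]},{"grip":1,"offset":[0,3.5,30],"angular":[0,0,0]},{"grip":1,"offset":[0,3.5,36],"angular":[0,0,0]},{"grip":1,"offset":[0,3.5,42],"angular":[0,0,0]},{"grip":1,"offset":[0,3.5,42],"angular":[0,0,0]},{"grip":1,"offset":[0,3.5,42],"angular":[0,0,0]}]'; python3 -c "
from h import *
go(.537,-.199,.086,.065)
c=vision.snapshot('scene');crop(c,170,150,60,55,10,'s11.png')"
```

```text
t: 13.1
tcp_pos: [0.5371, -0.2013, 0.0984]
tool_rot: [0.999, 0.032, -0.0, 0.0]
force: [-2.1, -1.7, 4.6]
finger_gap: 0.004
offset [ 0.  -2.3 12.4] ang [ 0.01  0.03 -0.  ] n 0.2524795552472687
```

View pics/s11.png

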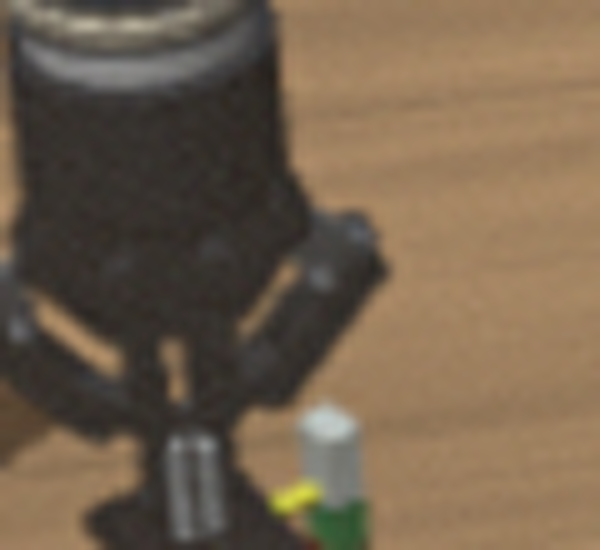

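Contact: about 5 N, with the pin just above the green edge. Going on about 10 mm.

```bash
python3 -m crank '[{"grip":1,"offset":[0,0,3],"angular":[0,0,0]},{"grip":1,"offset":[0,0,6],"angular":[0,0,0]},{"grip":1,"offset":[0,0,9],"angular":[0,0,0]},{"grip":1,"offset":[0,0,10],"angular":[0,0,0]},{"grip":1,"offset":[0,0,10],"angular":[0,0,0]},{"grip":1,"offset":[0,0,10],"angular":[0,0,0]}]'; python3 -c "
from h import *
go(.537,-.199,.086,.065)
c=vision.snapshot('scene');crop(c,185,185,40,40,14,'s12.png')"
```

```text
t: 13.75
tcp_pos: [0.5368, -0.2014, 0.0888]
tool_rot: [0.999, 0.033, -0.0, 0.0]
force: [-3.2, -2.2, 6.3]
finger_gap: 0.002
offset [ 0.3 -2.4  2.8] ang [0.03 0.05 0.02] n 0.07443162620510868
```

View pics/s12.png

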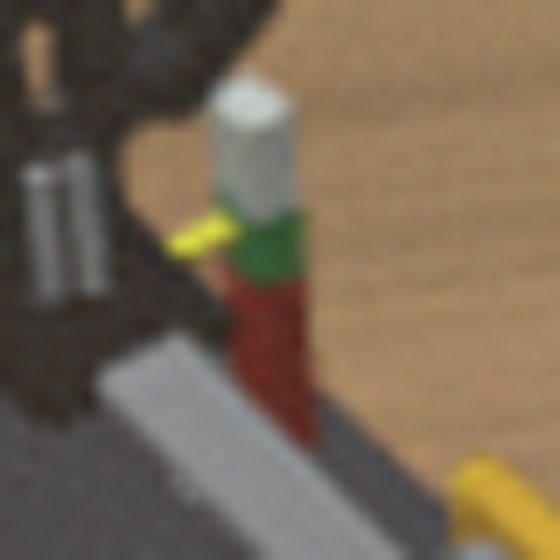

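Pin in the green but above its middle: tip at row ≈228, band ≈210–283. Image shift, height and force all give an angle of about 0.19. I'll press 3.5 mm more.

```bash
python3 -m crank '[{"grip":1,"offset":[0,0,1.5],"angular":[0,0,0]},{"grip":1,"offset":[0,0,3],"angular":[0,0,0]},{"grip":1,"offset":[0,0,3.5],"angular":[0,0,0]},{"grip":1,"offset":[0,0,3.5],"angular":[0,0,0]},{"grip":1,"offset":[0,0,3.5],"angular":[0,0,0]},{"grip":1,"offset":[0,0,3.5],"angular":[0,0,0]},{"grip":1,"offset":[0,0,3.5],"angular":[0,0,0]},{"grip":1,"offset":[0,0,3.5],"angular":[0,0,0]}]'; python3 -c "
from h import *
print(manip.sense()['tcp_pos'])
c=vision.snapshot('scene');crop(c,185,185,40,40,14,'s13.png');cv2.imwrite('pics/scene13.png',c['pixels'][:,:,::-1])
s=vision.snapshot('top');crop(s,155,160,70,40,11,'t13.png')"
```

```text
t: 14.6
tcp_pos: [0.5367, -0.2015, 0.0854]
tool_rot: [0.999, 0.033, -0.001, 0.0]
force: [-2.3, -2.1, 6.6]
finger_gap: 0.004
[ 0.53668544 -0.20149342  0.08541797]
```

View pics/s13.png

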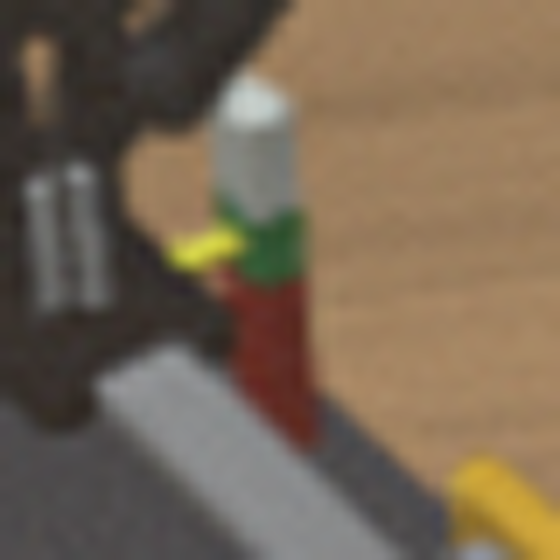

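View pics/scene13.png

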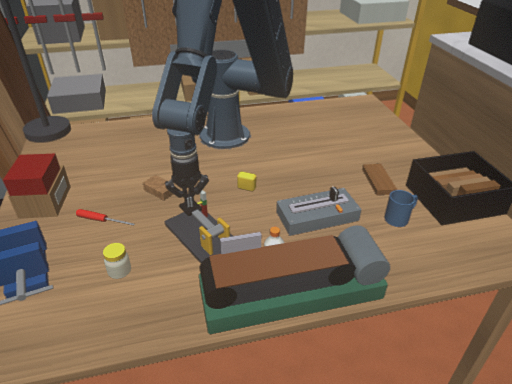

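View pics/t13.png

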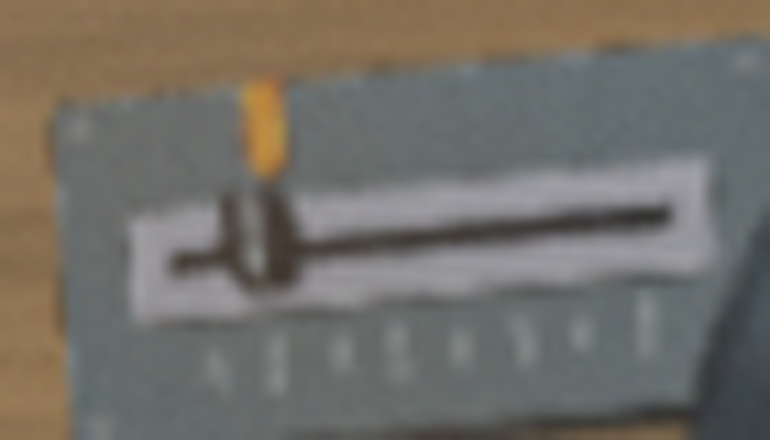

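The pin tip is at row ≈243 of a band spanning about 212–282, so it is at mid-green. TCP height is 85.4 mm and steady. The grip line is level with the pointer and the bystanders are in place, so I'm handing in.

```bash
python3 -c "
from station import manip
print(manip.sense()['tcp_pos'],manip.sense()['force'],manip.sign_off())"
```

```text
the job is handed in; nothing more can be done
[ 0.5366835  -0.20149831  0.08543617] [-3.5830769  -2.96347168  7.02477451] None
```

The speed grip is set at the orange pointer, the lever is being held in the green, and I handed the job in at about 14.7 s with the arm still pressing.

- **Speed:** I slid the grip about 102 mm. The check showed it 1–2 mm past the pointer, so I took hold again and moved it back about 1 mm. In the last top view its white line is within about 1 mm of the pointer. In the earlier check, before I moved it back, the side camera had read 1–2 mm more overshoot than the top one. I trusted the top camera and the arm's own position and did not re-measure from the side.
- **Lever:** I pressed it with shut fingers in small steps and never went past the final position. The last picture shows the pin near the middle of the green. The fingertips were steady at 85.4 mm with about 7 N upward, which matches an angle of about 0.22.
- **Other things on the bench:** they look unmoved in the last scene picture. I checked this by eye only.

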